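Sweep the loose nuts into the scoop tray

ROBOT

A 6-joint arm with a two-finger parallel gripper is mounted at the origin on the work surface. World frame = base frame: x ahead of the robot, y to its left, z up, the work surface at z = 0. Lengths are in m, angles in degrees, forces in N, time in s.
With the tool pointing down it reaches from about 0.3 to 0.75 m from the base axis. Payload 8.5 kg.
Tool frame: the origin (TCP) lies at the very end of the fingers, on their centre line; the grasp point (between the pads) lies 19 mm behind it; z points along the fingers, y is the line along which they close (so a half turn about z gives the same grasp; the last joint's range is limited). The gripper opens to 85 mm and grips with 20 to 120 N. Pads are 22 mm wide; open, the fingers measure 114 mm over their backs; the gripper's body (76 mm by 85 mm) begins 54 mm behind the grasp point. The pads swing forward as they close: fully open they stand 13 mm farther back than shut.
Start: joints at [-81.091, 21.807, 74.336, -0, 83.858, -12.336], TCP at [0.199, -0.513, 0.231] pointing down, gripper open.
Joint ranges: [-178.18, 178.18], [-50.72, 133.34], [12.68, 142.11], [-81.47, 261.47], [9.98, 163.14], [-165.26, 165.26]. Speed limits (degrees/s): [136.94, 136.94, 180, 180, 180, 180].

INTERFACE

Orientations are given as a 3x3 rotation matrix whose columns are the frame's x, y, z axes.
In Python, from rig import env, imaging gives the robot as it stands. The module is installed in compiled form; this text tells all that it offers.
- The arm moves only by the tool arm_command, never from a script. Its arguments are lists of equal length, an entry for each row: "turn": the turn, a rotation vector about the tool's x, y, z in units of 5 degrees (1.0 is 5 degrees), a list of three; "xyz": the shift along the tool's x, y, z in units of 50 mm (1.0 is 50 mm), a list of three; "claw": the finger opening in mm, from 0 to 85.4. A call has 1 to 12 rows; each row shifts and turns the commanded pose from where the row before left it, along the tool's axes as they then stand; what a row does not reach is not made up. A row lasts 1/10 s, in which the tool goes at most 50 mm and 8.59 degrees, less where a joint would pass 70% of its speed; a pose out of reach is approached as far as the arm can. A call is refused whole if a number of a shift passes 1 or a number of a turn 1, either way. A call with a gripper value outside its range is refused whole. The fingers move at their own pace and stop on an object; "squeeze" is the grip in N (left out, the last holds). Time passes only in rows, so rows that do not move let the fingers close. It gives the time, the measured TCP pose, the force, the opening and the grip force at its end, in the units of the state.
- env.observe(): the state, without advancing time (a new reading comes with each control period).
- imaging.get_image(name): name is "side" or "top" or "wrist"; returns (picture, depth): 420x560x3 uint8, blue, green, red; 420x560 float32, m along the optical axis (not along the pixel's ray), 0 where there is no reading.
- imaging.camera_info(name): a dict with "camera_matrix" (3x3 intrinsics, pixels), "rvec" (rotation vector, rad) and "tvec" (3), from world to camera coordinates, as OpenCV has them. Camera axes: x right, y down, z forward; pixel columns grow to the right and rows downward; lengths in m; the calibration is good to about 2 mm. The wrist camera is an equidistant fisheye: a pixel r from the principal point sees the ray r / f radians off the axis. A picture is of the moment at which its call begins: read the wrist's pose just before it. camera_info takes no time and is no camera call; for the wrist camera it gives the pose at the moment of the call.
- env.close_job(): hands the job in; it is judged then, once.
The state is a dict: "time_s": time; "q": joint angles; "qvel": joint speeds; "joint_efforts": joint torques, N m; "position": TCP position; "tool_rot": TCP orientation; "ft_force": force on the tool from outside, world axes, zero at the start; "wrist_torque": the same for the moment, N m; "grip_width": finger opening in m; "gripper_force": force on a finger pad.
Only numpy, scipy, OpenCV 4.12 (cv2) and the standard library are available. Lean on these libraries where they do the work, as an engineer would, in place of code of your own. Each camera call takes 0.05 s, during which the arm holds its last target. There are 200 camera calls.

TASK

Sweep the three loose steel nuts across the bench with the fingertips, over the front lip of the blue open-fronted scoop tray, until all three lie wholly inside it. Push them along the surface without picking any of them up or flicking them, and leave the other things on the bench where they stand.

Things in the scene. Friction and masses are not known exactly. Their poses are not given: they have to be found in the camera images.
- nut_a: one of three identical loose steel hexagon nuts, lying flat: 46 mm across flats, 53 mm across corners, 24 mm high, about 220 g. Origin: centre of its underside, on the hole's axis; z up; flats face along its x axis and every 60 degrees from it
- nut_b: one of three identical loose steel hexagon nuts, lying flat: 46 mm across flats, 53 mm across corners, 24 mm high, about 220 g. Origin: centre of its underside, on the hole's axis; z up; flats face along its x axis and every 60 degrees from it
- nut_c: one of three identical loose steel hexagon nuts, lying flat: 46 mm across flats, 53 mm across corners, 24 mm high, about 220 g. Origin: centre of its underside, on the hole's axis; z up; flats face along its x axis and every 60 degrees from it
- scoop: blue sheet-metal scoop tray screwed to the bench (it cannot move), 150 mm (its x) by 230 mm (its y), three walls 32 mm high and 4 mm thick at +x, +y and -y, open front (mouth) at its -x side. Inside 222 mm wide. The floor is 3 mm thick; along the mouth a ramp rises from bench height to the floor over the first 22 mm. Origin: centre of its underside, so the lip's front edge is at its x = -75 mm and the back wall's inner face at +71 mm; +x is the direction of sweeping in
- parts_bin: bystander: orange open plastic bin with four walls, 130 (its x) by 100 (its y) by 45 mm high, beside the scoop tray; origin at centre of its underside
- brass_fitting: bystander: small brass hose fitting, 32 mm diameter, 34 mm high, among the nuts, a little nearer the robot; origin at centre of its underside
- paint_pot: bystander: small green paint pot with black cap, 34 mm diameter, 45 mm high, among the nuts, a little nearer the robot; origin at centre of its underside
- glue_bottle: bystander: white bottle with red cap, 60 mm diameter, 170 mm high, to the left; origin at centre of its underside
- tape_measure: bystander: yellow tape measure, 70 (its x) by 35 by 65 mm high, to the left; origin at centre of its underside
- wrench: bystander: steel wrench 200 mm long lying along its x, to the right; origin in the middle of its underside
- drill: bystander: yellow and black cordless drill standing on its battery (115 by 75 mm), 195 mm high, its bit reaching 180 mm from the origin along its -x, 165 mm above the bench, to the right; origin at centre of its underside
Not all that is in view belongs to the job. What is shaped like the nut_c but pink is not meant.

How it is judged (in metres and radians):
At the end, for the whole second after the job is handed in: All three nuts lie at rest inside the scoop tray: each nut's centre is between its side walls and at least 22 mm behind the front edge of the lip, its underside's centre less than 30 mm above the bench (x of nut_a in the frame of scoop between -0.053 and 0.075 m and y of nut_a in the frame of scoop between -0.115 and 0.115 m and height (world z) of each of nut_a, nut_b, nut_c below 0.03 m and linear speed of each of nut_a, nut_b, nut_c below 0.02 m/s and x of nut_b in the frame of scoop between -0.053 and 0.075 m and y of nut_b in the frame of scoop between -0.115 and 0.115 m and x of nut_c in the frame of scoop between -0.053 and 0.075 m and y of nut_c in the frame of scoop between -0.115 and 0.115 m); the robot touches nothing.
It fails at once if a nut is picked up (its underside's centre more than 12 mm above the bench while it is level, or more than 32 mm at any tilt) ((height (world z) of nut_a above 0.012 m and angle between nut_a's own z axis and vertical below 0.35 rad) or (height (world z) of nut_b above 0.012 m and angle between nut_b's own z axis and vertical below 0.35 rad) or (height (world z) of nut_c above 0.012 m and angle between nut_c's own z axis and vertical below 0.35 rad) or height (world z) of any of nut_a, nut_b, nut_c above 0.032 m).
It fails at once if a nut is flicked (faster than 0.6 m/s) (linear speed of any of nut_a, nut_b, nut_c above 0.6 m/s).
It fails at once if a bystander is moved by more than 20 mm or tipped over (distance of any of parts_bin, brass_fitting, paint_pot, glue_bottle, tape_measure, wrench, drill from where it was at the start of the episode above 0.02 m or angle between any of parts_bin, brass_fitting, paint_pot, glue_bottle, tape_measure, wrench, drill's own z axis and vertical above 0.5 rad).
It also fails if it takes over 72 s, if anything falls off the work surface, if the arm or the gripper's body presses on something with over 40 N, if the wrist force passes 120 N, or if a joint passes its speed limit or range.

## Working session

There is one attempt and no reset: what is moved stays moved. The work goes in short steps, Python scripts to look and compute and a tool call to move; the robot and the scene stay as the last step left them, time stands still between calls to the robot, and variables do not carry over. Pictures are saved under pics/ and viewed, at most 10 in all, crops included, and the job is handed in when it is done.

Besides the shell and the picture viewer there is one more tool, called after "Request:" by a JSON object that holds its "fn" and its "kwargs", one argument or row to a line. arm_command: Moves the arm, as the interface text tells. Its arguments: {"type":"object","properties":{"turn":{"type":"array"},"xyz":{"type":"array"},"claw":{"type":"array"},"squeeze":{"type":"number"}},"required":["turn","xyz","claw"]}

```bash
mkdir -p pics; cat > h.py <<'E'
import numpy as np, cv2
from rig import env, imaging
def cam(n):
    i=imaging.camera_info(n);K=np.array(i["camera_matrix"],float);R=cv2.Rodrigues(np.array(i["rvec"],float))[0];t=np.array(i["tvec"],float).ravel();return K,R,t
def cloud(n,d):
    K,R,t=cam(n);v,u=np.mgrid[:d.shape[0],:d.shape[1]]
    p=np.stack([(u-K[0,2])/K[0,0]*d,(v-K[1,2])/K[1,1]*d,d],-1)
    return (p-t)@R
E
python3 - <<'E'
from h import *
for n in("top","side"):
    im,d=imaging.get_image(n);np.save(n+"_d.npy",d);cv2.imwrite(f"pics/{n}0.png",im)
    K,R,t=cam(n);print(n,K.round(1).tolist(),(-R.T@t).round(3),R.round(2).tolist())
s=env.observe();print(s["position"],np.round(s["tool_rot"],3),s["time_s"])
E
```

```text
top [[507.5, 0.0, 281.0], [0.0, 507.5, 211.5], [0.0, 0.0, 1.0]] [ 0.358 -0.021  1.47 ] [[-0.02, -1.0, -0.01], [-0.99, 0.02, -0.12], [0.12, 0.01, -0.99]]
side [[452.5, 0.0, 277.4], [0.0, 452.5, 208.4], [0.0, 0.0, 1.0]] [0.198 0.681 0.898] [[-0.91, -0.42, -0.02], [-0.3, 0.68, -0.67], [0.29, -0.6, -0.74]]
[ 0.1992627  -0.51237476  0.23080936] [[ 0.932  0.362 -0.   ]
 [ 0.362 -0.932  0.001]
 [ 0.    -0.001 -1.   ]] 0.1
```

View pics/top0.png

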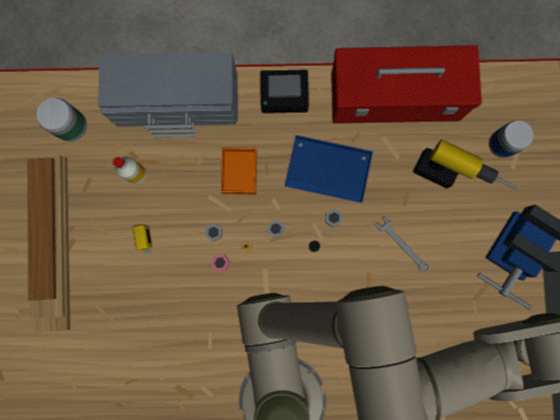

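View pics/side0.png

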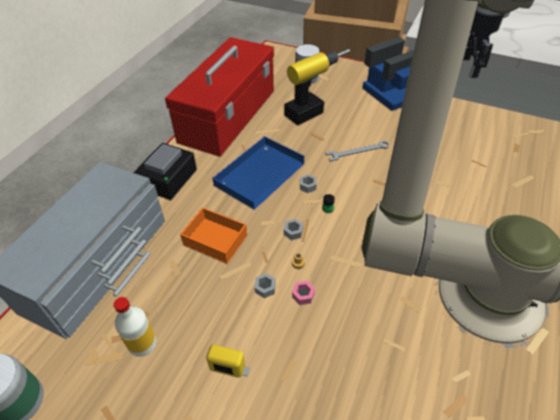

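The top view shows nuts at (214,232), (275,229) and (333,217), the brass fitting at (246,246), the pot at (314,246) and the pink decoy at (220,262). The scoop's mouth runs from (286,185) to (362,201). The side view agrees. Next I measure these.

```bash
python3 - <<'E'
from h import *
im=cv2.imread("pics/top0.png");d=np.load("top_d.npy");P=cloud("top",d)
hsv=cv2.cvtColor(im,cv2.COLOR_BGR2HSV)
for n,(u,v),r in[("nutL",(214,232),13),("nutM",(275,229),13),("nutR",(333,217),13),("brass",(246,246),9),("pot",(314,246),10),("pink",(220,262),14)]:
    q=P[v-r:v+r+1,u-r:u+r+1].reshape(-1,3);m=q[:,2]>.012;q=q[m]
    print(n,m.sum(),((q.min(0)+q.max(0))/2).round(4),q.mean(0).round(4),np.ptp(q,axis=0).round(3))
    if 'nut' in n:print(cv2.minEnclosingCircle(q[:,:2].astype(np.float32)))
blue=(abs(hsv[...,0].astype(int)-110)<15)&(hsv[...,1]>120);blue[:, :275]=0;blue[:,380:]=0;blue[:125]=0;blue[210:]=0
q=P[blue];print("blue",blue.sum(),np.percentile(q[:,2],[1,50,99]))
r=cv2.minAreaRect(q[:,:2].astype(np.float32));print(r,cv2.boxPoints(r))
o=(abs(hsv[...,0].astype(int)-12)<6)&(hsv[...,1]>200);o[:, :215]=0;o[:,265:]=0;o[:140]=0;o[200:]=0
r=cv2.minAreaRect(P[o][:,:2].astype(np.float32));print("bin",r,cv2.boxPoints(r))
q=P[210:275,375:430].reshape(-1,3);q=q[q[:,2]>.006];print("wrench",q.min(0),q.max(0))
E
python3 - <<'E'
import cv2
im=cv2.imread("pics/top0.png")[125:275,190:390];cv2.imwrite("pics/c.png",cv2.resize(im,None,fx=4,fy=4,interpolation=2))
E
```

```text
nutL 145 [0.4282 0.0961 0.7413] [0.4699 0.1818 0.0627] [0.141 0.234 1.458]
((0.42432206869125366, 0.093471460044384), 0.13227114081382751)
nutM 145 [0.4312 0.0071 0.7417] [0.4789 0.0093 0.043 ] [0.147 0.056 1.457]
((0.4301784634590149, -0.0007645769510418177), 0.07520086318254471)
nutR 148 [ 0.4458 -0.1006  0.7412] [ 0.5071 -0.1556  0.0422] [0.176 0.16  1.458]
((0.43944859504699707, -0.09925604611635208), 0.11339917033910751)
brass 80 [0.4019 0.0436 0.7413] [0.4281 0.0896 0.0789] [0.088 0.129 1.458]
pot 111 [ 0.4008 -0.0675  0.7418] [ 0.427  -0.0982  0.0551] [0.086 0.094 1.457]
pink 150 [0.3837 0.0868 0.7418] [0.3854 0.1633 0.0718] [0.052 0.215 1.457]
blue 3989 [-0.00502842  0.00279034  0.03314846]
((0.5356172323226929, -0.11858156323432922), (0.22570089995861053, 0.3904368281364441), 77.07655334472656) [[ 0.32010487 -0.18491308]
 [ 0.7006518  -0.2722339 ]
 [ 0.7511296  -0.05225004]
 [ 0.37058264  0.03507078]]
bin ((0.5315067768096924, 0.08588259667158127), (0.38791921734809875, 0.12532374262809753), 13.631840705871582) [[ 0.32824266  0.10106647]
 [ 0.35777926 -0.02072693]
 [ 0.7347709   0.07069872]
 [ 0.7052343   0.19249213]]
wrench [ 0.34947685 -0.43134022  0.00600289] [ 0.52985346 -0.02072692  1.47028238]
```

View pics/c.png

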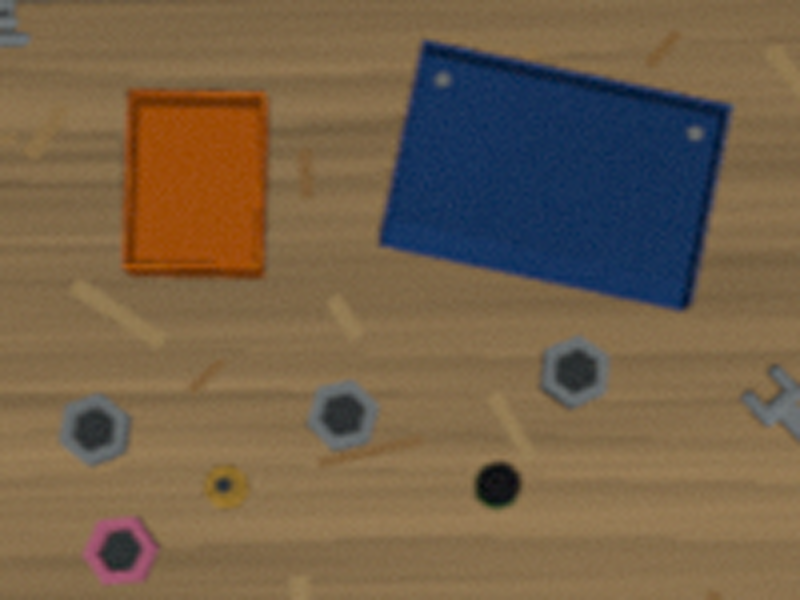

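The crop sharpens the positions: nuts at crop (95,429), (342,414) and (575,371), with the fitting at (228,485) and the pot at (498,484). Some depth pixels read zero, so I'll use pixel rays onto the known heights.

```bash
cat >> h.py <<'E'
def ray(n,u,v,z):
    K,R,t=cam(n);c=-R.T@t;r=R.T@np.linalg.inv(K)@[u,v,1];return (c+r*(z-c[2])/r[2])[:2]
E
python3 - <<'E'
from h import *
P=cloud("top",np.load("top_d.npy"));d=np.load("top_d.npy")
for n,u,v,z in[("nutL",95,429,.024),("nutM",342,414,.024),("nutR",575,371,.024),("brass",228,485,.034),("pot",498,484,.045),("pink",120,550,.024),("sTL",424,42,.032),("sTR",729,105,.032),("sBL",381,243,.02),("sBR",688,308,.02),("bTL",127,91,.045),("bTR",266,91,.045),("bBR",263,274,.045),("bBL",124,274,.045),("wr1",746,404,.005),("wr2",772,370,.005)]:
    uu,vv=(u+.5)/4-.5+190,(v+.5)/4-.5+125;a,b=int(round(uu)),int(round(vv));r=9
    q=P[b-r:b+r+1,a-r:a+r+1][d[b-r:b+r+1,a-r:a+r+1]>0];q=q[(q[:,2]>.012)&(q[:,2]<.06)]
    print(n,ray("top",uu,vv,z).round(4),len(q),q.mean(0).round(4) if len(q) else '')
i=imaging.camera_info("wrist");print(i["camera_matrix"],i["tvec"])
E
```

```text
nutL [0.4731 0.1884] 141 [0.4731 0.1875 0.0227]
nutM [0.4809 0.0116] 143 [0.4806 0.0097 0.023 ]
nutR [ 0.5089 -0.1556] 146 [ 0.5092 -0.1574  0.0227]
brass [0.431  0.0928] 77 [0.4308 0.0939 0.0247]
pot [ 0.428  -0.0975] 110 [ 0.4276 -0.0989  0.0423]
pink [0.3867 0.1707] 145 [0.3863 0.1697 0.0236]
sTL [ 0.75   -0.0521] 46 [ 0.7424 -0.0618  0.027 ]
sTR [ 0.6992 -0.2713] 47 [ 0.6943 -0.2633  0.028 ]
sBL [ 0.6048 -0.0184] 17 [ 0.618  -0.0224  0.0272]
sBR [ 0.5534 -0.2384] 18 [ 0.5664 -0.2412  0.0288]
bTL [0.7145 0.1622] 55 [0.7081 0.1525 0.0368]
bTR [0.7126 0.0623] 53 [0.7062 0.0728 0.0329]
bBR [0.5798 0.0658] 48 [0.5894 0.075  0.034 ]
bBL [0.5816 0.1647] 47 [0.593  0.1557 0.0339]
wr1 [ 0.4847 -0.2801] 2 [ 0.497  -0.3004  0.0128]
wr2 [ 0.5091 -0.2998] 2 [ 0.497  -0.3004  0.0128]
[[325.1922621    0.         283.25172892]
 [  0.         325.1922621  203.28017656]
 [  0.           0.           1.        ]] [-0.55046924 -0.04142442  0.38098141]
```

Estimates: the scoop centre is about (0.652,-0.145) with yaw about -13°, and the measured sizes match those given. I'll push with the fingers about 25 mm apart, moving along tool -x. First I move above R's start pose.

Request:
{"fn": "arm_command", "kwargs": {
  "turn": [
    [0, 0, 0],
    [0, 0, 0],
    [0, 0, 0],
    [0, 0, 0],
    [0, 0, 0],
    [0, 0, 0],
    [0, 0, 0],
    [0, 0, 0],
    [0, 0, 0],
    [0, 0, 0],
    [0, 0, 0],
    [0, 0, 0]
  ],
  "xyz": [
    [0.636, -0.416, 0],
    [0.636, -0.416, 0],
    [0.636, -0.416, 0],
    [0.636, -0.416, 0],
    [0.636, -0.416, 0],
    [0.636, -0.416, 0],
    [0.636, -0.416, 0],
    [0.636, -0.416, 0],
    [0.636, -0.416, 0],
    [0.636, -0.416, 0],
    [0.636, -0.416, 0],
    [0.636, -0.416, 0]
  ],
  "claw": [25, 25, 25, 25, 25, 25, 25, 25, 25, 25, 25, 25]
}}

```text
time_s: 1.3
position: [0.4651, -0.1402, 0.2311]
tool_rot: [[0.932, 0.362, -0.0], [0.362, -0.932, 0.0], [-0.0, -0.0, -1.0]]
ft_force: [-0.4, 0.2, -0.5]
grip_width: 0.0251
gripper_force: 0.0
```

Request:
{"fn": "arm_command", "kwargs": {
  "turn": [
    [0, 0, -1],
    [0, 0, -1],
    [0, 0, -1],
    [0, 0, -1],
    [0, 0, -1],
    [0, 0, -1],
    [0, 0, -1],
    [0, 0, -1],
    [0, 0, -1],
    [0, 0, -1],
    [0, 0, -1],
    [0, 0, -1]
  ],
  "xyz": [
    [0, 0, 0],
    [0, 0, 0],
    [0, 0, 0],
    [0, 0, 0],
    [0, 0, 0],
    [0, 0, 0],
    [0, 0, 0],
    [0, 0, 0],
    [0, 0, 0],
    [0, 0, 0],
    [0, 0, 0],
    [0, 0, 0]
  ],
  "claw": [25, 25, 25, 25, 25, 25, 25, 25, 25, 25, 25, 25]
}}

```text
time_s: 2.5
position: [0.4644, -0.1416, 0.231]
tool_rot: [[0.149, 0.989, -0.001], [0.989, -0.149, 0.0], [0.0, -0.001, -1.0]]
ft_force: [0.4, 0.1, 0.6]
grip_width: 0.0254
gripper_force: 0.0
```

Request:
{"fn": "arm_command", "kwargs": {
  "turn": [
    [0, 0, -1],
    [0, 0, -1],
    [0, 0, -1],
    [0, 0, -1],
    [0, 0, -1],
    [0, 0, -1],
    [0, 0, -1],
    [0, 0, -1],
    [0, 0, -1],
    [0, 0, -1],
    [0, 0, -1],
    [0, 0, -1]
  ],
  "xyz": [
    [0, 0, 0.2],
    [0, 0, 0.2],
    [0, 0, 0.2],
    [0, 0, 0.2],
    [0, 0, 0.2],
    [0, 0, 0.2],
    [0, 0, 0.2],
    [0, 0, 0.2],
    [0, 0, 0.2],
    [0, 0, 0.2],
    [0, 0, 0.2],
    [0, 0, 0.2]
  ],
  "claw": [25, 25, 25, 25, 25, 25, 25, 25, 25, 25, 25, 25]
}}

```text
time_s: 3.7
position: [0.4644, -0.1416, 0.1107]
tool_rot: [[-0.782, 0.623, -0.001], [0.623, 0.782, 0.0], [0.001, -0.0, -1.0]]
ft_force: [0.2, -0.1, 0.3]
grip_width: 0.0248
gripper_force: 0.0
```

Request:
{"fn": "arm_command", "kwargs": {
  "turn": [
    [0, 0, -1],
    [0, 0, -1],
    [0, 0, -1],
    [0, 0, -0.8],
    [0, 0, 0]
  ],
  "xyz": [
    [0, 0, 0],
    [0, 0, 0],
    [0, 0, 0],
    [0, 0, 0],
    [0, 0, 0]
  ],
  "claw": [25, 25, 25, 25, 25]
}}

```text
time_s: 4.2
position: [0.4644, -0.1416, 0.1111]
tool_rot: [[-0.941, 0.337, -0.001], [0.337, 0.941, 0.0], [0.001, 0.0, -1.0]]
ft_force: [-0.5, 1.3, 0.8]
grip_width: 0.025
gripper_force: 0.0
```

```bash
cat >> h.py <<'E'
C=np.array([.6519,-.1451]);Y=np.deg2rad(-13.15);RS=np.array([[np.cos(Y),-np.sin(Y)],[np.sin(Y),np.cos(Y)]])
def S(w):return (np.asarray(w)-C)@RS
def W(s):return C+RS@np.asarray(s)
def go(*pts):
    "scoop-frame way points (x,y,world z) -> tool-axis shifts in units of 50 mm"
    s=env.observe();p=np.array(s["position"]);T=np.array(s["tool_rot"])
    print("now",p.round(4),"scoop",S(p[:2]).round(4),"yaw",np.rad2deg(np.arctan2(T[1,0],T[0,0])).round(2),"tilt",T[:,2].round(3),"t",s["time_s"],"w",s["grip_width"],"F",np.round(s["ft_force"],1))
    for q in pts:
        w=np.r_[W(q[:2]),q[2]];print(q,"world",w.round(3),"shift",(T.T@(w-p)/.05).round(3));p=w
E
python3 - <<'E'
from h import *
im,d=imaging.get_image("wrist");cv2.imwrite("pics/w.png",im)
print(env.observe()["q"])
go((-.184,-.0385,.06),(-.184,-.0385,.01),(.003,-.0605,.01))
E
```

```text
[-3.09648334e+01  2.30149994e+01  9.50213889e+01 -6.45361658e-04
  6.19921795e+01 -1.01120027e+02]
now [ 0.4644 -0.1416  0.1111] scoop [-0.1834 -0.0393] yaw 160.16 tilt [-0.  0. -1.] t 4.25 w 0.024903630251070626 F [ 0.   1.  -0.6]
(-0.184, -0.0385, 0.06) world [ 0.464 -0.141  0.06 ] shift [0.014 0.014 1.023]
(-0.184, -0.0385, 0.01) world [ 0.464 -0.141  0.01 ] shift [-0. -0.  1.]
(0.003, -0.0605, 0.01) world [ 0.641 -0.205  0.01 ] shift [-3.766e+00 -1.000e-03 -2.000e-03]
```

View pics/w.png

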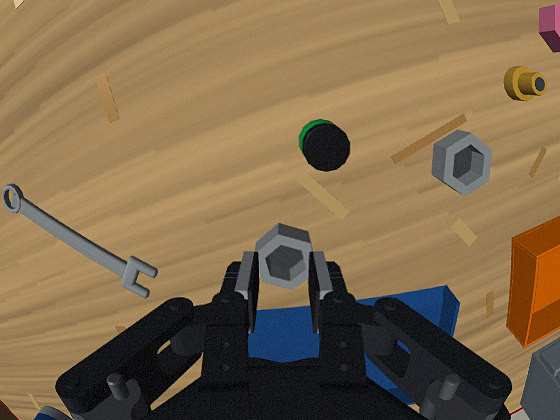

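The wrist view shows R at (285,255) between the fingers, M at (462,162), the pot at (325,145) and the wrench at left. I'll check the positions against the wrist calibration.

```bash
cat >> h.py <<'E'
def wpix(p):
    K,R,t=cam("wrist");c=R@np.asarray(p,float)+t;th=np.arctan2(np.hypot(*c[:2]),c[2]);f=np.arctan2(c[1],c[0]);return np.array([K[0,2]+K[0,0]*th*np.cos(f),K[1,2]+K[1,1]*th*np.sin(f)]).round(1)
E
python3 - <<'E'
from h import *
for n,p in dict(R=(.509,-.1565,.024),M=(.4808,.0107,.024),pot=(.428,-.098,.045),tcp=env.observe()["position"],lip=(.6048,-.0184,.02)).items():print(n,wpix(p))
K,R,t=cam("wrist");print(-R.T@t)
E
```

```text
R [285.6 263.6]
M [468.8 165.4]
pot [328.7 147.8]
tcp [285.  266.1]
lip [453.6 294.8]
[ 0.38827856 -0.11533297  0.25345339]
```

The positions agree to within a few mm. I descend, then push R about 188 mm.

Request:
{"fn": "arm_command", "kwargs": {
  "turn": [
    [0, 0, 0],
    [0, 0, 0],
    [0, 0, 0],
    [0, 0, 0],
    [0, 0, 0],
    [0, 0, 0],
    [0, 0, 0],
    [0, 0, 0]
  ],
  "xyz": [
    [0.014, 0.014, 0.4],
    [0, 0, 0.4],
    [0, 0, 0.4],
    [0, 0, 0.4],
    [0, 0, 0.3],
    [0, 0, 0.12],
    [0, 0, 0],
    [0, 0, 0]
  ],
  "claw": [25, 25, 25, 25, 25, 25, 25, 25]
}}

```text
time_s: 5.05
position: [0.4644, -0.1409, 0.0108]
tool_rot: [[-0.941, 0.339, 0.001], [0.339, 0.941, -0.0], [-0.001, -0.0, -1.0]]
ft_force: [-0.5, -0.6, -0.1]
grip_width: 0.0255
gripper_force: 0.0
```

Request:
{"fn": "arm_command", "kwargs": {
  "turn": [
    [0, 0, 0],
    [0, 0, 0],
    [0, 0, 0],
    [0, 0, 0],
    [0, 0, 0],
    [0, 0, 0],
    [0, 0, 0],
    [0, 0, 0],
    [0, 0, 0],
    [0, 0, 0],
    [0, 0, 0],
    [0, 0, 0]
  ],
  "xyz": [
    [-0.1, 0, 0],
    [-0.1, 0, 0],
    [-0.2, 0, 0],
    [-0.2, 0, 0],
    [-0.2, 0, 0],
    [-0.2, 0, 0],
    [-0.2, 0, 0],
    [-0.2, 0, 0],
    [-0.2, 0, 0],
    [-0.2, 0, 0],
    [-0.2, 0, 0],
    [-0.2, 0, 0]
  ],
  "claw": [25, 25, 25, 25, 25, 25, 25, 25, 25, 25, 25, 25]
}}

```text
time_s: 6.25
position: [0.5686, -0.1783, 0.0102]
tool_rot: [[-0.941, 0.338, 0.001], [0.338, 0.941, -0.0], [-0.001, 0.0, -1.0]]
ft_force: [-1.2, 0.2, 0.4]
grip_width: 0.025
gripper_force: 1.1
```

Request:
{"fn": "arm_command", "kwargs": {
  "turn": [
    [0, 0, 0],
    [0, 0, 0],
    [0, 0, 0],
    [0, 0, 0],
    [0, 0, 0],
    [0, 0, 0],
    [0, 0, 0],
    [0, 0, 0],
    [0, 0, 0],
    [0, 0, 0],
    [0, 0, 0]
  ],
  "xyz": [
    [-0.2, 0, 0],
    [-0.2, 0, 0],
    [-0.2, 0, 0],
    [-0.2, 0, 0],
    [-0.2, 0, 0],
    [-0.2, 0, 0],
    [-0.2, 0, 0],
    [-0.1, 0, 0],
    [-0.07, 0, 0],
    [0, 0, 0],
    [0.2, 0, 0]
  ],
  "claw": [25, 25, 25, 25, 25, 25, 25, 25, 25, 25, 25]
}}

```text
time_s: 7.35
position: [0.6329, -0.2015, 0.0102]
tool_rot: [[-0.941, 0.338, 0.002], [0.338, 0.941, -0.001], [-0.002, -0.0, -1.0]]
ft_force: [0.2, -0.4, -0.0]
grip_width: 0.0255
gripper_force: 0.0
```

Request:
{"fn": "arm_command", "kwargs": {
  "turn": [
    [0, 0, 0],
    [0, 0, 0],
    [0, 0, 0],
    [0, 0, 0],
    [0, 0, 0],
    [0, 0, 0]
  ],
  "xyz": [
    [0.2, 0, 0],
    [0.1, 0, -0.4],
    [0, 0, -0.6],
    [0, 0, -0.6],
    [0, 0, -0.4],
    [0, 0, 0]
  ],
  "claw": [25, 25, 25, 25, 25, 25]
}}

```text
time_s: 7.95
position: [0.6193, -0.1967, 0.1135]
tool_rot: [[-0.941, 0.338, 0.006], [0.338, 0.941, -0.003], [-0.007, -0.001, -1.0]]
ft_force: [0.5, 0.1, 0.3]
grip_width: 0.0247
gripper_force: 0.0
```

```bash
python3 - <<'E'
from h import *
m=np.array([-.202,.113]);m=S((.4808,.0107));e=np.array([.03,0.0]);u=(e-m)/np.linalg.norm(e-m)
print("M",m,"push yaw world",np.rad2deg(np.arctan2(u[1],u[0]))-13.15+180)
a=m-u*.05;b=e-u*.035
go((*a,.11),(*a,.01),(*b,.01));print(np.linalg.norm(b-a)/.05)
E
```

```text
M [-0.20205807  0.11278913] push yaw world 140.92846832680732
now [ 0.6193 -0.1967  0.1135] scoop [-0.02   -0.0577] yaw 160.25 tilt [ 0.006 -0.003 -1.   ] t 7.95 w 0.02474504073705607 F [0.5 0.1 0.3]
(np.float64(-0.24702774400761307), np.float64(0.1346461215456693), 0.11) world [0.442 0.042 0.11 ] shift [4.952 3.299 0.034]
(np.float64(-0.24702774400761307), np.float64(0.1346461215456693), 0.01) world [0.442 0.042 0.01 ] shift [0.013 0.002 2.   ]
(np.float64(-0.0014787748079957697), np.float64(0.015299893352160686), 0.01) world [ 0.654 -0.13   0.01 ] shift [-5.153 -1.806  0.036]
5.460323010922033
```

Request:
{"fn": "arm_command", "kwargs": {
  "turn": [
    [0, 0, 0],
    [0, 0, 0],
    [0, 0, 0],
    [0, 0, 0],
    [0, 0, 0],
    [0, 0, 0],
    [0, 0, 0],
    [0, 0, 0],
    [0, 0, 0],
    [0, 0, 0],
    [0, 0, 0],
    [0, 0, 0]
  ],
  "xyz": [
    [0.413, 0.275, 0],
    [0.413, 0.275, 0],
    [0.413, 0.275, 0],
    [0.413, 0.275, 0],
    [0.413, 0.275, 0],
    [0.413, 0.275, 0],
    [0.413, 0.275, 0],
    [0.413, 0.275, 0],
    [0.413, 0.275, 0],
    [0.413, 0.275, 0],
    [0.413, 0.275, 0],
    [0.413, 0.275, 0]
  ],
  "claw": [25, 25, 25, 25, 25, 25, 25, 25, 25, 25, 25, 25]
}}

```text
time_s: 9.15
position: [0.4395, 0.0438, 0.1095]
tool_rot: [[-0.941, 0.338, -0.001], [0.338, 0.941, 0.0], [0.001, -0.0, -1.0]]
ft_force: [0.4, 0.6, -0.3]
grip_width: 0.0248
gripper_force: 0.0
```

Request:
{"fn": "arm_command", "kwargs": {
  "turn": [
    [0, 0, 0.965],
    [0, 0, 0.965],
    [0, 0, 0.965],
    [0, 0, 0.965],
    [0, 0, 0],
    [0, 0, 0]
  ],
  "xyz": [
    [0, 0, 0],
    [0, 0, 0],
    [0, 0, 0],
    [0, 0, 0],
    [0, 0, 0],
    [0, 0, 0]
  ],
  "claw": [25, 25, 25, 25, 25, 25]
}}

```text
time_s: 9.75
position: [0.4403, 0.043, 0.1098]
tool_rot: [[-0.778, 0.628, -0.001], [0.628, 0.778, 0.0], [0.001, -0.0, -1.0]]
ft_force: [-0.6, 0.1, 0.9]
grip_width: 0.0249
gripper_force: 0.0
```

```bash
python3 - <<'E'
from h import *
im,d=imaging.get_image("wrist");cv2.imwrite("pics/w2.png",im)
go((-.247,.1346,.01),(-.0015,.0153,.01))
for n,p in dict(M=(.4808,.0107,.024),brass=(.431,.0935,.034),L=(.4731,.188,.024)).items():print(n,wpix(p))
E
```

```text
now [0.4403 0.043  0.1099] scoop [-0.2488  0.135 ] yaw 141.06 tilt [-0.001  0.    -1.   ] t 9.8 w 0.024835538376730054 F [-0.1 -0.1 -0.7]
(-0.247, 0.1346, 0.01) world [0.442 0.042 0.01 ] shift [-0.038  0.008  1.999]
(-0.0015, 0.0153, 0.01) world [ 0.654 -0.13   0.01 ] shift [-5.459e+00 -1.200e-02 -3.000e-03]
M [284.2 269.3]
brass [332.7 159.8]
L [457.2 127.6]
```

View pics/w2.png

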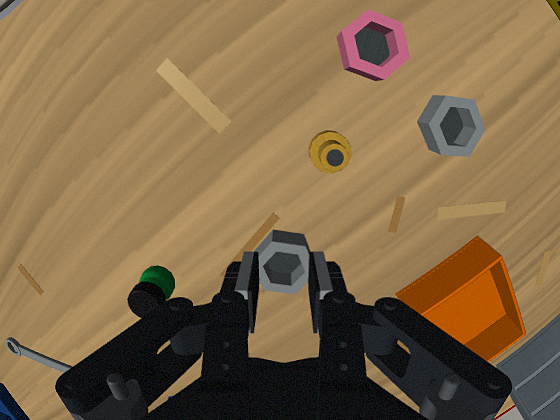

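M at (285,264), the fitting at (335,158) and L at (458,126) all match the predictions, so I push M.

Request:
{"fn": "arm_command", "kwargs": {
  "turn": [
    [0, 0, 0],
    [0, 0, 0],
    [0, 0, 0],
    [0, 0, 0],
    [0, 0, 0],
    [0, 0, 0],
    [0, 0, 0],
    [0, 0, 0]
  ],
  "xyz": [
    [-0.03, 0, 0.4],
    [0, 0, 0.4],
    [0, 0, 0.4],
    [0, 0, 0.4],
    [0, 0, 0.28],
    [0, 0, 0.12],
    [0, 0, 0],
    [0, 0, 0]
  ],
  "claw": [25, 25, 25, 25, 25, 25, 25, 25]
}}

```text
time_s: 10.6
position: [0.442, 0.042, 0.0107]
tool_rot: [[-0.777, 0.63, 0.001], [0.63, 0.777, -0.0], [-0.001, 0.0, -1.0]]
ft_force: [0.1, -0.1, 0.1]
grip_width: 0.0253
gripper_force: 0.0
```

Request:
{"fn": "arm_command", "kwargs": {
  "turn": [
    [0, 0, 0],
    [0, 0, 0],
    [0, 0, 0],
    [0, 0, 0],
    [0, 0, 0],
    [0, 0, 0],
    [0, 0, 0],
    [0, 0, 0],
    [0, 0, 0],
    [0, 0, 0],
    [0, 0, 0],
    [0, 0, 0]
  ],
  "xyz": [
    [-0.1, 0, 0],
    [-0.1, 0, 0],
    [-0.2, 0, 0],
    [-0.2, 0, 0],
    [-0.2, 0, 0],
    [-0.2, 0, 0],
    [-0.2, 0, 0],
    [-0.2, 0, 0],
    [-0.2, 0, 0],
    [-0.2, 0, 0],
    [-0.2, 0, 0],
    [-0.2, 0, 0]
  ],
  "claw": [25, 25, 25, 25, 25, 25, 25, 25, 25, 25, 25, 25]
}}

```text
time_s: 11.8
position: [0.5278, -0.0278, 0.0103]
tool_rot: [[-0.777, 0.63, 0.0], [0.63, 0.777, -0.0], [-0.0, -0.0, -1.0]]
ft_force: [-2.2, 1.8, 1.7]
grip_width: 0.0249
gripper_force: 1.5
```

Request:
{"fn": "arm_command", "kwargs": {
  "turn": [
    [0, 0, 0],
    [0, 0, 0],
    [0, 0, 0],
    [0, 0, 0],
    [0, 0, 0],
    [0, 0, 0],
    [0, 0, 0],
    [0, 0, 0],
    [0, 0, 0],
    [0, 0, 0],
    [0, 0, 0],
    [0, 0, 0]
  ],
  "xyz": [
    [-0.2, 0, 0],
    [-0.2, 0, 0],
    [-0.2, 0, 0],
    [-0.2, 0, 0],
    [-0.2, 0, 0],
    [-0.2, 0, 0],
    [-0.2, 0, 0],
    [-0.2, 0, 0],
    [-0.2, 0, 0],
    [-0.2, 0, 0],
    [-0.2, 0, 0],
    [-0.2, 0, 0]
  ],
  "claw": [25, 25, 25, 25, 25, 25, 25, 25, 25, 25, 25, 25]
}}

```text
time_s: 13.0
position: [0.621, -0.1034, 0.0103]
tool_rot: [[-0.777, 0.63, 0.0], [0.63, 0.777, -0.0], [-0.0, -0.0, -1.0]]
ft_force: [-1.8, 1.9, 1.2]
grip_width: 0.0253
gripper_force: 0.9
```

Request:
{"fn": "arm_command", "kwargs": {
  "turn": [
    [0, 0, 0],
    [0, 0, 0],
    [0, 0, 0],
    [0, 0, 0],
    [0, 0, 0],
    [0, 0, 0],
    [0, 0, 0],
    [0, 0, 0],
    [0, 0, 0],
    [0, 0, 0],
    [0, 0, 0]
  ],
  "xyz": [
    [-0.2, 0, 0],
    [-0.2, 0, 0],
    [-0.2, 0, 0],
    [-0.2, 0, 0],
    [-0.06, 0, 0],
    [0, 0, 0],
    [0.2, 0, 0],
    [0.2, 0, 0],
    [0.1, 0, -0.4],
    [0, 0, -0.6],
    [0, 0, -1]
  ],
  "claw": [25, 25, 25, 25, 25, 25, 25, 25, 25, 25, 25]
}}

```text
time_s: 14.1
position: [0.632, -0.1128, 0.109]
tool_rot: [[-0.777, 0.63, -0.006], [0.63, 0.777, 0.002], [0.006, -0.002, -1.0]]
ft_force: [0.6, 0.2, -0.0]
grip_width: 0.0248
gripper_force: 0.0
```

```bash
python3 - <<'E'
from h import *
l=S((.4731,.188));e=np.array([-.15,.065]);u=(e-l)/np.linalg.norm(e-l)
print("L",l,"yaw",np.rad2deg(np.arctan2(u[1],u[0]))-13.15+180)
a=l-u*.05;b=e-u*.036
go((*a,.11),(*a,.01),(*b,.01));print(np.linalg.norm(b-a)/.05)
im,d=imaging.get_image("wrist");cv2.imwrite("pics/w3.png",im)
for n,p in dict(R=(*W((.04,-.065)),.027),M=(*W((.03,0)),.027)).items():print(n,wpix(p))
E
```

```text
L [-0.24989211  0.28368818] yaw 101.39991347179686
now [ 0.632  -0.1128  0.109 ] scoop [-0.0267  0.0269] yaw 140.97 tilt [-0.006  0.002 -1.   ] t 14.1 w 0.024766669425674678 F [ 0.6  0.2 -0. ]
(np.float64(-0.2706664033132683), np.float64(0.32916816016054545), 0.11) world [0.463 0.237 0.11 ] shift [7.029 3.31  0.015]
(np.float64(-0.2706664033132683), np.float64(0.32916816016054545), 0.01) world [0.463 0.237 0.01 ] shift [-0.012  0.004  2.   ]
(np.float64(-0.16495748887147096), np.float64(0.09774558789607879), 0.01) world [ 0.514 -0.012  0.01 ] shift [-3.922 -3.242 -0.017]
5.0884489403340005
R [222.1 305.5]
M [282.2 271.1]
```

View pics/w3.png

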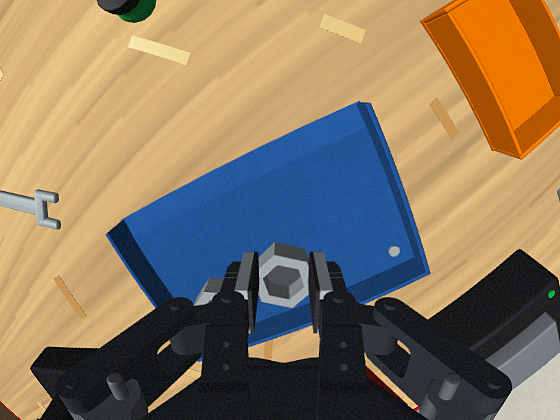

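M at (285,270) and R at (210,295), partly hidden, both lie inside the tray. I move on to L.

Request:
{"fn": "arm_command", "kwargs": {
  "turn": [
    [0, 0, 0],
    [0, 0, 0],
    [0, 0, 0],
    [0, 0, 0],
    [0, 0, 0],
    [0, 0, 0],
    [0, 0, 0],
    [0, 0, 0],
    [0, 0, 0],
    [0, 0, 0],
    [0, 0, 0],
    [0, 0, 0]
  ],
  "xyz": [
    [0.586, 0.276, 0],
    [0.586, 0.276, 0],
    [0.586, 0.276, 0],
    [0.586, 0.276, 0],
    [0.586, 0.276, 0],
    [0.586, 0.276, 0],
    [0.586, 0.276, 0],
    [0.586, 0.276, 0],
    [0.586, 0.276, 0],
    [0.586, 0.276, 0],
    [0.586, 0.276, 0],
    [0.586, 0.276, 0]
  ],
  "claw": [25, 25, 25, 25, 25, 25, 25, 25, 25, 25, 25, 25]
}}

```text
time_s: 15.35
position: [0.4638, 0.2371, 0.1104]
tool_rot: [[-0.777, 0.63, 0.0], [0.63, 0.777, 0.0], [-0.0, 0.0, -1.0]]
ft_force: [-0.2, -1.6, 0.5]
grip_width: 0.0251
gripper_force: 0.0
```

Request:
{"fn": "arm_command", "kwargs": {
  "turn": [
    [0, 0, 0.99],
    [0, 0, 0.99],
    [0, 0, 0.99],
    [0, 0, 0.99],
    [0, 0, 0.99],
    [0, 0, 0.99],
    [0, 0, 0.99],
    [0, 0, 0.99],
    [0, 0, 0],
    [0, 0, 0]
  ],
  "xyz": [
    [0, 0, 0],
    [0, 0, 0],
    [0, 0, 0],
    [0, 0, 0],
    [0, 0, 0],
    [0, 0, 0],
    [0, 0, 0],
    [0, 0, 0],
    [0, 0, 0],
    [0, 0, 0]
  ],
  "claw": [25, 25, 25, 25, 25, 25, 25, 25, 25, 25]
}}

```text
time_s: 16.35
position: [0.4649, 0.236, 0.1104]
tool_rot: [[-0.199, 0.98, 0.0], [0.98, 0.199, 0.0], [0.0, 0.0, -1.0]]
ft_force: [0.2, -0.4, 0.5]
grip_width: 0.025
gripper_force: 0.0
```

```bash
python3 - <<'E'
from h import *
im,d=imaging.get_image("wrist");cv2.imwrite("pics/w4.png",im)
go((-.2707,.3292,.01),(-.165,.0977,.01))
for n,p in dict(L=(.4731,.188,.024),brass=(.431,.0935,.034)).items():print(n,wpix(p))
E
```

```text
now [0.4651 0.236  0.1104] scoop [-0.2686  0.3286] yaw 101.48 tilt [ 0.  0. -1.] t 16.4 w 0.025318171656670066 F [-0.1  0.2 -0.6]
(-0.2707, 0.3292, 0.01) world [0.463 0.237 0.01 ] shift [ 0.028 -0.034  2.008]
(-0.165, 0.0977, 0.01) world [ 0.513 -0.012  0.01 ] shift [-5.09  -0.008 -0.   ]
L [280.7 265.5]
brass [215.7 347.8]
```

View pics/w4.png

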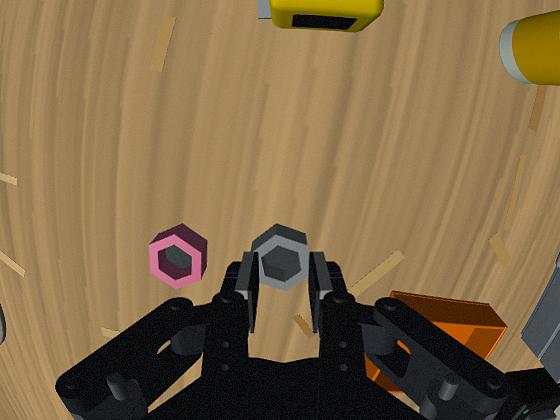

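L sits at (281,260), as predicted, and its path is clear. Leg 1 pushes it about 254 mm between the fitting and the bin.

Request:
{"fn": "arm_command", "kwargs": {
  "turn": [
    [0, 0, 0],
    [0, 0, 0],
    [0, 0, 0],
    [0, 0, 0],
    [0, 0, 0],
    [0, 0, 0],
    [0, 0, 0],
    [0, 0, 0]
  ],
  "xyz": [
    [0.028, -0.034, 0.4],
    [0, 0, 0.4],
    [0, 0, 0.4],
    [0, 0, 0.4],
    [0, 0, 0.28],
    [0, 0, 0.12],
    [0, 0, 0],
    [0, 0, 0]
  ],
  "claw": [25, 25, 25, 25, 25, 25, 25, 25]
}}

```text
time_s: 17.2
position: [0.4639, 0.2371, 0.0109]
tool_rot: [[-0.197, 0.98, 0.001], [0.98, 0.197, 0.0], [0.0, 0.001, -1.0]]
ft_force: [-0.3, -0.2, 1.0]
grip_width: 0.0249
gripper_force: 0.0
```

Request:
{"fn": "arm_command", "kwargs": {
  "turn": [
    [0, 0, 0],
    [0, 0, 0],
    [0, 0, 0],
    [0, 0, 0],
    [0, 0, 0],
    [0, 0, 0],
    [0, 0, 0],
    [0, 0, 0],
    [0, 0, 0],
    [0, 0, 0],
    [0, 0, 0],
    [0, 0, 0]
  ],
  "xyz": [
    [-0.1, 0, 0],
    [-0.1, 0, 0],
    [-0.2, 0, 0],
    [-0.2, 0, 0],
    [-0.2, 0, 0],
    [-0.2, 0, 0],
    [-0.2, 0, 0],
    [-0.2, 0, 0],
    [-0.2, 0, 0],
    [-0.2, 0, 0],
    [-0.2, 0, 0],
    [-0.2, 0, 0]
  ],
  "claw": [25, 25, 25, 25, 25, 25, 25, 25, 25, 25, 25, 25]
}}

```text
time_s: 18.4
position: [0.4854, 0.1283, 0.0103]
tool_rot: [[-0.197, 0.98, -0.0], [0.98, 0.197, 0.0], [0.0, -0.0, -1.0]]
ft_force: [-0.1, 4.3, 4.2]
grip_width: 0.0251
gripper_force: 2.2
```

Request:
{"fn": "arm_command", "kwargs": {
  "turn": [
    [0, 0, 0],
    [0, 0, 0],
    [0, 0, 0],
    [0, 0, 0],
    [0, 0, 0],
    [0, 0, 0],
    [0, 0, 0],
    [0, 0, 0],
    [0, 0, 0],
    [0, 0, 0],
    [0, 0, 0],
    [0, 0, 0]
  ],
  "xyz": [
    [-0.2, 0, 0],
    [-0.2, 0, 0],
    [-0.2, 0, 0],
    [-0.2, 0, 0],
    [-0.2, 0, 0],
    [-0.2, 0, 0],
    [-0.2, 0, 0],
    [-0.2, 0, 0],
    [-0.2, 0, 0],
    [-0.2, 0, 0],
    [-0.2, 0, 0],
    [-0.2, 0, 0]
  ],
  "claw": [25, 25, 25, 25, 25, 25, 25, 25, 25, 25, 25, 25]
}}

```text
time_s: 19.6
position: [0.509, 0.0106, 0.0103]
tool_rot: [[-0.197, 0.98, -0.0], [0.98, 0.197, 0.0], [0.0, -0.0, -1.0]]
ft_force: [0.7, 4.1, 3.4]
grip_width: 0.0247
gripper_force: 2.1
```

Request:
{"fn": "arm_command", "kwargs": {
  "turn": [
    [0, 0, 0],
    [0, 0, 0],
    [0, 0, 0],
    [0, 0, 0],
    [0, 0, 0],
    [0, 0, 0],
    [0, 0, 0],
    [0, 0, 0],
    [0, 0, 0]
  ],
  "xyz": [
    [-0.2, 0, 0],
    [-0.2, 0, 0],
    [-0.09, 0, 0],
    [0, 0, 0],
    [0.2, 0, 0],
    [0.3, 0, 0],
    [0.1, 0, -0.4],
    [0, 0, -0.6],
    [0, 0, -1]
  ],
  "claw": [25, 25, 25, 25, 25, 25, 25, 25, 25]
}}

```text
time_s: 20.5
position: [0.506, 0.0187, 0.1095]
tool_rot: [[-0.198, 0.98, -0.006], [0.98, 0.198, 0.001], [0.002, -0.005, -1.0]]
ft_force: [1.3, 0.3, 0.2]
grip_width: 0.0251
gripper_force: 0.0
```

```bash
python3 - <<'E'
from h import *
im,d=imaging.get_image("top");cv2.imwrite("pics/t2.png",im);cv2.imwrite("pics/t2c.png",cv2.resize(im[125:275,190:390],None,fx=4,fy=4,interpolation=2))
im,d=imaging.get_image("wrist");cv2.imwrite("pics/w5.png",im)
e=np.array([-.15,.065])
print(wpix((*W(e),.024)))
u=np.array([1,0]);a=e-u*.055
go((*a,.11))
E
```

```text
[278.8 280.4]
now [0.51   0.0179 0.1155] scoop [-0.1753  0.1265] yaw 101.44 tilt [ 0.01  -0.002 -1.   ] t 20.6 w 0.0248389227085418 F [-0.4  0.   0.5]
(np.float64(-0.205), np.float64(0.065), 0.11) world [ 0.467 -0.035  0.11 ] shift [-0.871 -1.052  0.103]
```

View pics/w5.png

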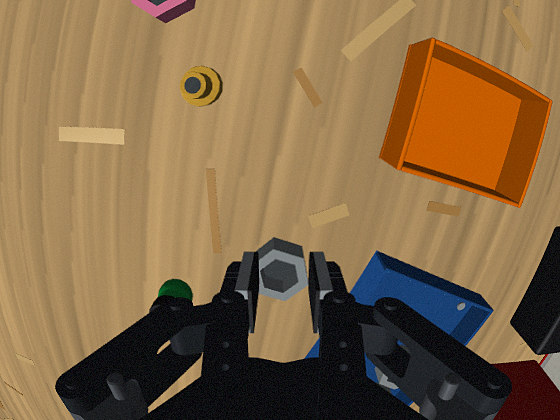

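L sits at (278,277), right where planned in front of the mouth. I reposition behind it and turn for leg 2.

Request:
{"fn": "arm_command", "kwargs": {
  "turn": [
    [0, 0, 0],
    [0, 0, 0],
    [0, 0, 0],
    [0, 0, -1],
    [0, 0, -1],
    [0, 0, -1],
    [0, 0, -1],
    [0, 0, -1],
    [0, 0, -1],
    [0, 0, -1],
    [0, 0, -1],
    [0, 0, -1]
  ],
  "xyz": [
    [-0.29, -0.35, 0],
    [-0.29, -0.35, 0],
    [-0.29, -0.35, 0],
    [0, 0, 0],
    [0, 0, 0],
    [0, 0, 0],
    [0, 0, 0],
    [0, 0, 0],
    [0, 0, 0],
    [0, 0, 0],
    [0, 0, 0],
    [0, 0, 0]
  ],
  "claw": [25, 25, 25, 25, 25, 25, 25, 25, 25, 25, 25, 25]
}}

```text
time_s: 21.8
position: [0.4644, -0.0349, 0.1098]
tool_rot: [[-0.835, 0.55, -0.001], [0.55, 0.835, 0.0], [0.001, -0.0, -1.0]]
ft_force: [-0.5, -0.4, -0.1]
grip_width: 0.025
gripper_force: 0.0
```

Request:
{"fn": "arm_command", "kwargs": {
  "turn": [
    [0, 0, -1],
    [0, 0, -1],
    [0, 0, -1],
    [0, 0, -1],
    [0, 0, -0.08],
    [0, 0, 0]
  ],
  "xyz": [
    [0, 0, 0],
    [0, 0, 0],
    [0, 0, 0],
    [0, 0, 0],
    [0, 0, 0],
    [0, 0, 0]
  ],
  "claw": [25, 25, 25, 25, 25, 25]
}}

```text
time_s: 22.4
position: [0.4646, -0.0353, 0.11]
tool_rot: [[-0.973, 0.23, -0.001], [0.23, 0.973, 0.0], [0.001, 0.0, -1.0]]
ft_force: [0.3, 0.1, 0.4]
grip_width: 0.0252
gripper_force: 0.0
```

```bash
python3 - <<'E'
from h import *
go((-.205,.066,.01),(-.027,.068,.01))
E
```

```text
now [ 0.4646 -0.0353  0.11  ] scoop [-0.2073  0.0643] yaw 166.68 tilt [-0.001  0.    -1.   ] t 22.4 w 0.025197283307430235 F [0.3 0.1 0.4]
(-0.205, 0.066, 0.01) world [ 0.467 -0.034  0.01 ] shift [-0.048  0.035  2.   ]
(-0.027, 0.068, 0.01) world [ 0.641 -0.073  0.01 ] shift [-3.56e+00  5.10e-02 -2.00e-03]
```

Request:
{"fn": "arm_command", "kwargs": {
  "turn": [
    [0, 0, 0],
    [0, 0, 0],
    [0, 0, 0],
    [0, 0, 0],
    [0, 0, 0],
    [0, 0, 0],
    [0, 0, 0],
    [0, 0, 0]
  ],
  "xyz": [
    [-0.048, 0.035, 0.4],
    [0, 0, 0.4],
    [0, 0, 0.4],
    [0, 0, 0.4],
    [0, 0, 0.28],
    [0, 0, 0.12],
    [0, 0, 0],
    [0, 0, 0]
  ],
  "claw": [25, 25, 25, 25, 25, 25, 25, 25]
}}

```text
time_s: 23.2
position: [0.4679, -0.0349, 0.0108]
tool_rot: [[-0.973, 0.23, 0.001], [0.23, 0.973, -0.0], [-0.001, -0.0, -1.0]]
ft_force: [0.6, 0.2, 0.6]
grip_width: 0.0248
gripper_force: 0.0
```

Request:
{"fn": "arm_command", "kwargs": {
  "turn": [
    [0, 0, 0],
    [0, 0, 0],
    [0, 0, 0],
    [0, 0, 0],
    [0, 0, 0],
    [0, 0, 0],
    [0, 0, 0],
    [0, 0, 0],
    [0, 0, 0],
    [0, 0, 0],
    [0, 0, 0],
    [0, 0, 0]
  ],
  "xyz": [
    [-0.15, 0, 0],
    [-0.15, 0, 0],
    [-0.2, 0, 0],
    [-0.2, 0, 0],
    [-0.2, 0, 0],
    [-0.2, 0, 0],
    [-0.2, 0, 0],
    [-0.2, 0, 0],
    [-0.2, 0, 0],
    [-0.2, 0, 0],
    [-0.2, 0, 0],
    [-0.2, 0, 0]
  ],
  "claw": [25, 25, 25, 25, 25, 25, 25, 25, 25, 25, 25, 25]
}}

```text
time_s: 24.4
position: [0.5801, -0.0615, 0.0103]
tool_rot: [[-0.973, 0.229, -0.001], [0.229, 0.973, 0.0], [0.001, 0.0, -1.0]]
ft_force: [-6.5, 0.9, 5.0]
grip_width: 0.0253
gripper_force: 3.4
```

Request:
{"fn": "arm_command", "kwargs": {
  "turn": [
    [0, 0, 0],
    [0, 0, 0],
    [0, 0, 0],
    [0, 0, 0],
    [0, 0, 0],
    [0, 0, 0],
    [0, 0, 0],
    [0, 0, 0],
    [0, 0, 0],
    [0, 0, 0],
    [0, 0, 0],
    [0, 0, 0]
  ],
  "xyz": [
    [-0.2, 0, 0],
    [-0.2, 0, 0],
    [-0.2, 0, 0],
    [-0.2, 0, 0],
    [-0.2, 0, 0],
    [-0.2, 0, 0],
    [-0.1, 0, 0],
    [-0.1, 0, 0],
    [0, 0, 0],
    [0.2, 0, 0],
    [0.2, 0, 0],
    [0.2, 0, -0.3]
  ],
  "claw": [25, 25, 25, 25, 25, 25, 25, 25, 25, 25, 25, 25]
}}

```text
time_s: 25.6
position: [0.6174, -0.0703, 0.0238]
tool_rot: [[-0.973, 0.229, -0.002], [0.229, 0.973, 0.001], [0.003, 0.0, -1.0]]
ft_force: [-1.1, 0.3, 0.5]
grip_width: 0.0249
gripper_force: 0.0
```

Request:
{"fn": "arm_command", "kwargs": {
  "turn": [
    [0, 0, 0],
    [0, 0, 0],
    [0, 0, 0],
    [0, 0, 0],
    [0, 0, 0],
    [0, 0, 0],
    [0, 0, 0],
    [0, 0, 0],
    [0, 0, 0]
  ],
  "xyz": [
    [0, 0, -0.6],
    [0, 0, -0.8],
    [0, 0, -0.8],
    [0.5, 0, -0.5],
    [0.8, 0, 0],
    [0.8, 0, 0],
    [0.8, 0, 0],
    [0.8, 0, 0],
    [0, 0, 0]
  ],
  "claw": [25, 25, 25, 25, 25, 25, 25, 25, 25]
}}

```text
time_s: 26.5
position: [0.4344, -0.0266, 0.1603]
tool_rot: [[-0.973, 0.229, -0.002], [0.229, 0.973, 0.001], [0.002, 0.0, -1.0]]
ft_force: [0.3, 0.1, -0.2]
grip_width: 0.0251
gripper_force: 0.0
```

```bash
python3 - <<'E'
from h import *
im,d=imaging.get_image("side");cv2.imwrite("pics/s3.png",cv2.resize(im[80:330,130:430],None,fx=2.4,fy=2.4,interpolation=2))
P=cloud("side",d);hsv=cv2.cvtColor(im,cv2.COLOR_BGR2HSV)
m=(d>0)&(P[...,2]>.012)&(P[...,2]<.031)&(hsv[...,1]<90)
q=P[m];s=S(q[:,:2]);k=(abs(s[:,0])<.09)&(abs(s[:,1])<.105);s=s[k].astype(np.float32)
c=cv2.kmeans(s,3,None,(3,50,1e-5),5,cv2.KMEANS_PP_CENTERS)
print(c[2],np.bincount(c[1].ravel()),c[0])
print(env.observe()["position"],env.observe()["time_s"])
E
```

```text
[[ 0.03504989 -0.06221446]
 [ 0.01345569  0.06735048]
 [ 0.02864123  0.00337669]] [188 212 204] 0.37590883595112246
[ 0.43711009 -0.02763432  0.16079988] 26.55
```

View pics/s3.png

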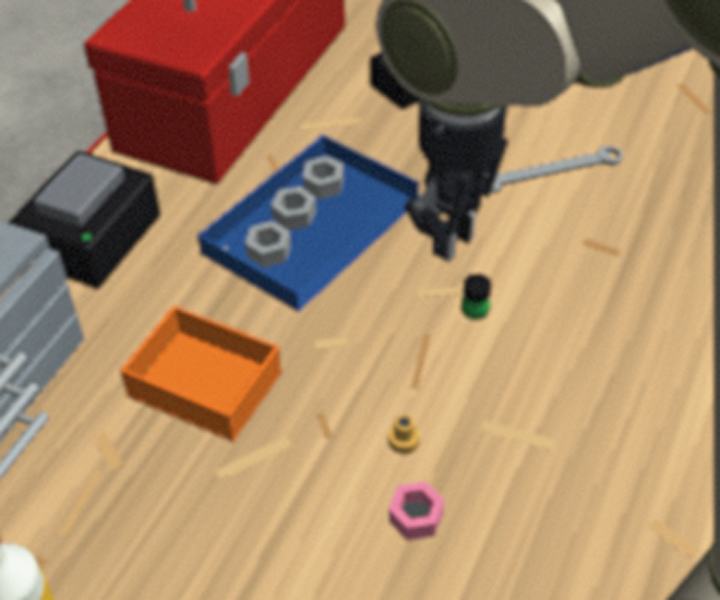

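All three nuts, at (268,243), (294,208) and (324,176), lie well inside the tray, the nearby bystanders are in place and the arm is clear.

```bash
python3 -c "
from rig import env;print(env.close_job())"
```

```text
the job is handed in; nothing more can be done
None
```

I pushed all three nuts over the lip into the blue scoop tray and handed the job in at about 27 s. The last picture showed them well inside, with the nearby bystanders where they stood and the arm clear; no verdict came back.

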